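Height check of a plug-in relay module under a gauge bar

TASK

Press the grey relay, which stands proud on top of the flat dark lab module, fully home in its socket, no harder than needed. Then set the module on the height gauge's plate in front of the bar, relay end leading, and slide it along the lane under the bar, without forcing it, until it meets the back stop; hold it pressed there with about 10 N for about a second. Leave it flat against the stop, and leave everything else on the bench as it was.

Things in the scene. Friction and masses are not known exactly. Their poses are not given: they have to be found in the camera images.
- module_center (a point): Centre of the loose module's case, 18 mm above its underside: a flat dark slate box 110 (x) x 56 (y) x 36 (z) mm. +x points to the end with the relay (the leading end); four small flat sockets mark the trailing end.
- module: The same module; this origin is the middle of its underside, axes as above. 0.18 to 0.33 kg. It can be gripped across its 56 mm width, best about 20 mm behind the centre, clear of the relay.
- relay_top (a point): Middle of the relay's top face: a light grey block 24 (x) x 26 (y) x 20 (z) mm, centred 30 mm from the module's centre towards the leading end. It starts 4 to 8 mm proud. Fully home, its top is 38 mm above the module's centre (56 mm above its underside), 2 mm lower than the bar; home means within 1 mm.
- relay: The same relay; this origin is the middle of its underside. It slides straight down against a steady friction of about 8 N, then meets the solid socket; it stays where it is left. Never load it with more than 30 N.
- gauge: Fixed height gauge. Origin on the bench under the middle of the bar; +x is the push direction, yaw within 0.25 rad. Plate 6 mm thick, 112 wide, x -155 to 80 mm. Rails 8 mm high make a lane 60 mm wide for x -30 to 55; towards x = -74 they flare to 80 mm wide; no rails before that. Seated module: centre at x 0, y 0 (2 mm play), z 24 mm. A good place to set it down: centre at x = -90.
- bar: Fixed steel bridge bar of the gauge, 16 (x) x 106 (y) x 12 (z) mm, on posts whose inner faces are 78 mm apart. Origin at the middle of its underside, 64 mm above the bench (58 mm above the plate). At most 8 N between module and bar; do not strike it.
- stop: Fixed rigid steel back stop, 12 (x) x 84 (y) x 30 (z) mm, origin under its middle on the plate. Its near face lies 55 mm beyond the middle of the bar. The module is held against it with at least 4 N for half a second, never more than 20 N; the plate is polished: sliding friction coefficient about 0.2.
- spare_module: Bystander, loose: a like case 110 x 56 x 36 mm with a low round black knob (26 mm across, 12 mm high) instead of the relay. Origin at the middle of its underside.
- meter: Bystander, loose: hand meter 140 x 75 x 34 mm with a round selector, lying flat. Origin under its middle.
- screwdriver: Bystander, loose: a screwdriver lying flat. Origin under its middle.
- jar: Bystander, loose: small clear jar with a white cap, 52 mm across, 60 mm high. Origin under its middle.
- adapter: Bystander, loose: black block 30 x 30 x 22 mm with two brass posts 12 mm high. Origin under its middle.
- weight: Bystander, loose: brass cylinder 32 mm across, 28 mm high. Origin under its middle.
Mind the look-alikes: they are no part of the job. Leave any turquoise look-alike of the module alone.

How it is judged (in metres and radians):
On the way, in this order (a step that is already met when the one before it is completed fails the run):
1. the relay is pressed fully home in its socket (within 1 mm) (z of relay_top in the frame of module_center below 0.039 m), for 0.2 s.
2. the relay passes under the bar, along the lane (x of relay_top in the frame of gauge between -0.014 and 0.014 m and y of relay_top in the frame of gauge between -0.012 and 0.012 m and z of relay_top in the frame of gauge below 0.065 m and z of relay_top in the frame of module_center below 0.039 m).
3. the module is held against the back stop with at least 4 N for half a second (contact force between module and stop above 4 N and x of module_center in the frame of gauge above -0.003 m), for 0.5 s.
At the end, for the whole second after the job is handed in: The module stands flat on the gauge plate in the lane, relay end beyond the bar, its leading face against the back stop (within 3 mm) and square to it (0.06 rad), the relay fully home (within 1 mm), at rest (z of relay_top in the frame of module_center below 0.039 m and x of module_center in the frame of gauge between -0.003 and 0.003 m and y of module_center in the frame of gauge between -0.005 and 0.005 m and z of module_center in the frame of gauge below 0.026 m and angle between module_center's own z axis and vertical below 0.05 rad and angle between the x axis of module_center and the x axis of gauge, either way round below 0.06 rad and linear speed of module below 0.01 m/s); the robot touches nothing.
It fails at once if the module or its relay is forced against the bar (more than 8 N) (contact force between module and bar above 8 N).
It fails at once if the module is pushed against the back stop with more than 20 N (contact force between module and stop above 20 N).
It fails at once if the relay is loaded with more than 30 N (contact force between anything else and relay above 30 N).
It fails at once if the robot strikes the bar (more than 15 N) (contact force between the arm and bar above 15 N).
It fails at once if a bystander is moved by more than 20 mm (distance of any of spare_module, meter, screwdriver, jar, adapter, weight from where it was at the start of the episode above 0.02 m).
It also fails if it takes over 72 s, if anything falls off the work surface, if the arm or the gripper's body presses on something with over 40 N, if the wrist force passes 120 N, or if a joint passes its speed limit or range.

ROBOT

A 6-joint arm with a two-finger parallel gripper is mounted at the origin on the work surface. World frame = base frame: x ahead of the robot, y to its left, z up, the work surface at z = 0. Lengths are in mm, angles in rad, forces in N, time in s.
With the tool pointing down it reaches from about 275 to 750 mm from the base axis. Payload 10.2 kg.
Tool frame: the origin (TCP) lies midway between the tips of the shut fingers; the grasp point (between the pads) lies grip_depth behind it (grip_depth is the distance from the TCP to the grasp point, in mm); z points along the fingers, y is the line along which they close (so a half turn about z gives the same grasp; the last joint's range is limited). The gripper opens to 85 mm and grips with 20 to 120 N. Pads are 22 mm wide; open, the fingers measure 114 mm over their backs; the gripper's body (76 mm by 85 mm) begins 54 mm behind the grasp point. The pads swing forward as they close: fully open they stand 13 mm farther back than shut.
Start: joints at [0.929, 0.313, 1.498, -0, 1.331, -0.223], TCP at [213.512, 479.629, 231.294] pointing down, gripper open.
Joint ranges: [-2.94, 2.94], [-0.97, 2.17], [0.19, 2.56], [-1.23, 4.37], [0.02, 3.11], [-2.88, 2.88]. Speed limits (rad/s): [2.39, 2.39, 3.01, 3.14, 3.14, 3.14].

INTERFACE

Orientations are given as a unit quaternion [w, x, y, z].
In Python, from rig import * gives the robot as it stands.
- The arm moves only by the tool servo_tool, never from a script. Its argument "commands" is a list of rows, each a list of 3 entries, a list of its own where there are three numbers: the gripper command: -1 is fully open, 1 is shut, values between are in proportion, then the shift along the tool's x, y, z in m, then the turn, a rotation vector about the tool's x, y, z in units of 6 degrees (1.0 is 6 degrees). In form: [[grip, [dx, dy, dz], [ax, ay, az]], ...]. A call has 1 to 10 rows; each row shifts and turns the commanded pose from where the row before left it, along the tool's axes as they then stand; what a row does not reach is not made up. A row lasts 1/12 s, in which the tool goes at most 41.7 mm and 7.16 degrees, less where a joint would pass 70% of its speed; a pose out of reach is approached as far as the arm can. A call is refused whole if a number of a shift passes 0.0417 or a number of a turn 1, either way. A call with a gripper value outside its range is refused whole. The fingers move at their own pace and stop on an object; "squeeze" is the grip in N (left out, the last holds). Time passes only in rows, so rows that do not move let the fingers close. It gives the time, the measured TCP pose, the force, the opening and the grip force at its end, in the units of the state.
- sense(): the state, without advancing time (a new reading comes with each control period).
- capture(name): name is "scene" or "top" or "wrist"; returns a dict with "pixels" (400x640x3 uint8, red, green, blue), "z_map" (400x640 float32, mm along the optical axis (not along the pixel's ray), 0 where there is no reading), "fx", "fy", "cx", "cy" (pixels), "rvec" (rotation vector, rad) and "tvec" (3), from world to camera coordinates, as OpenCV has them; the wrist camera has in their place "T_tool_cam" (4x4, takes a point from camera to tool coordinates, whose origin is the TCP and whose axes are the flange's). Camera axes: x right, y down, z forward; pixel columns grow to the right and rows downward; lengths in mm; the calibration is good to about 2 mm. A picture is of the moment at which its call begins: read the wrist's pose just before it.
- finish_job(): hands the job in; it is judged then, once.
The state is a dict: "time_s": time; "joints": joint angles; "dq": joint speeds; "tau": joint torques, N m; "eef_pos": TCP position; "ee_rot": TCP orientation; "force": force on the tool from outside, world axes, zero at the start; "wrist_torque": the same for the moment, N m; "grip_width": opening from 0.0 (shut) to 1.0 (fully open); "grip_force": force on a finger pad.
Only numpy, scipy, OpenCV 4.12 (cv2) and the standard library are available. Lean on these libraries where they do the work, as an engineer would, in place of code of your own. Each camera call takes 0.05 s, during which the arm holds its last target. There are 200 camera calls.

## Working session

There is one attempt and no reset: what is moved stays moved. The work goes in short steps, Python scripts to look and compute and a tool call to move; the robot and the scene stay as the last step left them, time stands still between calls to the robot, and variables do not carry over. Pictures are saved under pics/ and viewed, at most 10 in all, crops included, and the job is handed in when it is done.

Besides the shell and the picture viewer there is one more tool, called after "Call:" as name(argument=value, ...) on one line, values as JSON. servo_tool: Moves the arm, as the interface text tells. Its arguments: {"type":"object","properties":{"commands":{"type":"array"},"squeeze":{"type":"number"}},"required":["commands"]}

```bash
ls; mkdir -p pics
cat > h.py <<'E'
from rig import *
import numpy as np, cv2
def save(c,n,crop=None,s=1):
    im=cv2.cvtColor(np.ascontiguousarray(c["pixels"]),cv2.COLOR_RGB2BGR)
    if crop: x0,y0,x1,y1=crop; im=im[y0:y1,x0:x1]
    cv2.imwrite("pics/"+n,cv2.resize(im,None,fx=s,fy=s,interpolation=cv2.INTER_CUBIC) if s!=1 else im)
def cloud(c):
    z=np.array(c["z_map"],float); v,u=np.mgrid[:400,:640]
    P=np.stack([(u-c["cx"])/c["fx"]*z,(v-c["cy"])/c["fy"]*z,z],-1)
    R,_=cv2.Rodrigues(np.array(c["rvec"],float)); t=np.array(c["tvec"],float).ravel()
    W=(P-t)@R; W[z<=0]=np.nan
    return W
E
python3 - <<'E'
from h import *
print(sense())
import pickle
for n in ("top","scene"):
    c=capture(n); save(c,n+".png"); pickle.dump(c,open(n+".pkl","wb"))
    print(n,c["fx"],c["rvec"],c["tvec"])
E
```

```text
pics
{'time_s': 0.0, 'joints': array([ 9.28590967e-01,  3.13437191e-01,  1.49844261e+00,  2.11658353e-05,
        1.33099897e+00, -2.23405596e-01]), 'dq': array([ 4.45519894e-05, -1.59909326e-03,  6.48486135e-04,  1.93148477e-03,
        2.05743944e-04, -7.05997270e-04]), 'tau': array([-4.67641057e-04, -4.12269151e+01, -2.59746140e+01, -1.77262846e-04,
        4.06542735e-03, -3.00942759e-05]), 'eef_pos': array([213.34912773, 479.41245991, 230.73955248]), 'ee_rot': array([-2.79040060e-04,  2.07875350e-01,  9.78155113e-01, -5.79448941e-04]), 'force': array([ 0.38306498, -0.7103175 , -0.6461578 ]), 'wrist_torque': array([ 0.033125  ,  0.01844605, -0.01404514]), 'grip_force': 0.0, 'grip_width': 0.9978462848082287}
top 456.2258170188892 [ 2.20834664 -2.146436    0.10070091] [   4.8141487   591.28359669 1077.94121278]
scene 430.2960164101298 [ 1.13565633  2.15674358 -1.16192108] [ 314.183104   -193.12534507 1549.50002252]
```

View pics/top.png

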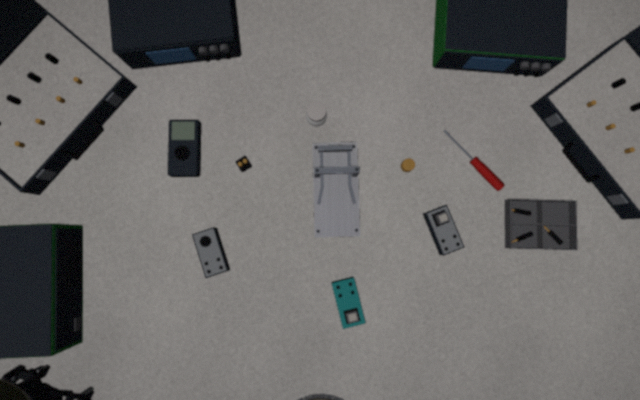

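View pics/scene.png

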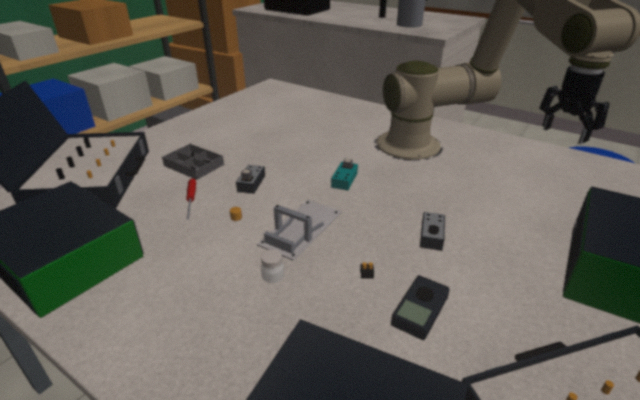

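The top view shows the module at about (443,230) with its relay at (442,217). The gauge bar is at (337,171), the stop at (335,148) and the plate's front edge at (338,237). The spare is at (210,252), and the turquoise look-alike at (348,303).

Run:
```python
from h import *
import pickle
c=pickle.load(open("top.pkl","rb")); W=cloud(c); 
def reg(u0,v0,u1,v1,zlo,zhi,n):
    S=W[v0:v1,u0:u1].reshape(-1,3); S=S[(S[:,2]>zlo)&(S[:,2]<zhi)]
    r=cv2.minAreaRect(S[:,:2].astype(np.float32)); print(n,len(S),S.mean(0).round(1),[np.round(x,1) for x in r]); return S
print("bench",np.nanmedian(W[260:300,380:420,2]))
reg(415,195,475,265,30,42,"modtop"); reg(415,195,475,265,12,80,"mod all"); S=reg(425,205,460,235,50,80,"relay"); print(np.percentile(S[:,2],[10,50,90]))
reg(300,160,375,185,66,90,"bar"); reg(300,135,375,158,28,50,"stop"); S=reg(300,185,375,250,3,9,"plate"); print(np.percentile(S[:,2],[10,50,90]))
reg(190,220,235,285,30,42,"spare"); reg(300,135,375,185,66,90,"tall")
save(c,"crop.png",(290,130,480,270),4.2)
```

```text
bench -0.10757669307106155
modtop 956 [ 517.  -282.5   36. ] [array([ 521.4, -282.2]), array([109.9,  57.8]), np.float64(23.0)]
mod all 1184 [ 520.7 -279.    37.7] [array([ 521.5, -282.2]), array([109.9,  57.8]), np.float64(22.9)]
relay 125 [ 548.7 -269.5   61.1] [array([ 548.9, -270. ]), array([23.7, 25.8]), np.float64(22.9)]
[58.21662652 61.5050838  64.04245022]
bar 329 [651.9 -18.5  75.7] [array([652.6, -19.6]), array([ 16.3, 104.7]), np.float64(3.1)]
stop 186 [712.8 -16.1  35.5] [array([713.5, -16.3]), array([13.5, 82.4]), np.float64(3.1)]
plate 2023 [555.8 -24.1   5.8] [array([545.2, -27.2]), array([157.6, 182.8]), np.float64(1.6)]
[3.53031605 5.74726676 7.9526021 ]
spare 1007 [449.5 274.   36.2] [array([452.3, 276.1]), array([109. ,  58.1]), np.float64(20.0)]
tall 329 [651.9 -18.5  75.7] [array([652.6, -19.6]), array([ 16.3, 104.7]), np.float64(3.1)]
```

View pics/crop.png

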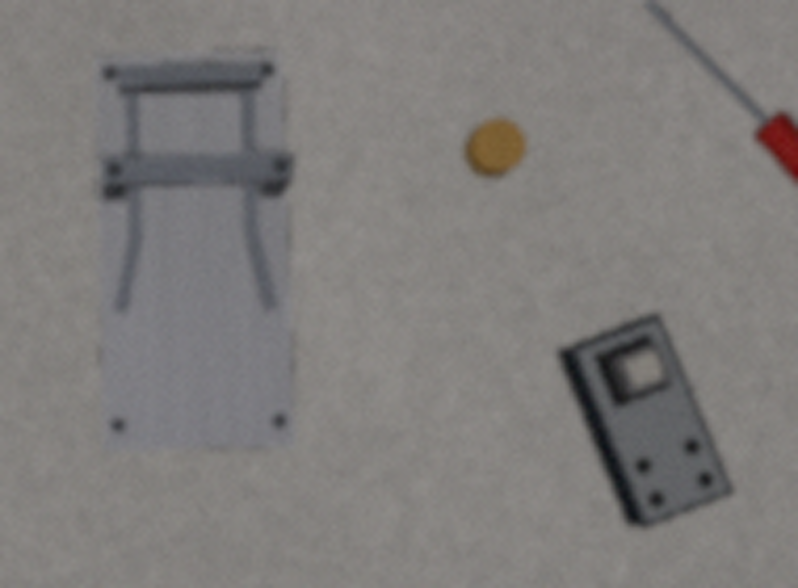

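The measurements match the stated sizes. The module centre is at (521,-282) with yaw 23°, and the relay top at about z 62. The gauge bar is at (652.6,-19.6) with yaw 3.1°. I'll move over the relay with the fingers shut.

Call:
servo_tool(commands=[[1,[-0.0255,-0.0228,0],[0,0,0]],[1,[-0.0255,-0.0228,0],[0,0,0]],[1,[-0.0255,-0.0228,0],[0,0,0]],[1,[-0.0255,-0.0228,0],[0,0,0]],[1,[-0.0255,-0.0228,0],[0,0,0]],[1,[-0.0255,-0.0228,0],[0,0,0]],[1,[-0.0255,-0.0228,0],[0,0,0]],[1,[-0.0255,-0.0228,0],[0,0,0]],[1,[-0.0255,-0.0228,0],[0,0,0]],[1,[-0.0255,-0.0228,0],[0,0,0]]], squeeze=40)

```text
time_s: 0.93
eef_pos: [353.9, 166.0, 231.2]
ee_rot: [-0.0, 0.208, 0.978, 0.0]
force: [0.9, -0.4, 1.0]
grip_width: 0.0
grip_force: 0.0
```

Call:
servo_tool(commands=[[1,[-0.0255,-0.0228,0],[0,0,0]],[1,[-0.0255,-0.0228,0],[0,0,0]],[1,[-0.0255,-0.0228,0],[0,0,0]],[1,[-0.0255,-0.0228,0],[0,0,0]],[1,[-0.0255,-0.0228,0],[0,0,0]],[1,[-0.0255,-0.0228,0],[0,0,0]],[1,[-0.0255,-0.0228,0],[0,0,0]],[1,[-0.0255,-0.0228,0],[0,0,0]],[1,[-0.0255,-0.0228,0],[0,0,0]],[1,[-0.0255,-0.0228,0],[0,0,0]]])

```text
time_s: 1.77
eef_pos: [494.3, -146.1, 231.0]
ee_rot: [-0.0, 0.208, 0.978, 0.0]
force: [0.6, 0.7, 0.4]
grip_width: 0.002
grip_force: 0.0
```

Call:
servo_tool(commands=[[1,[-0.0255,-0.0228,0],[0,0,0]],[1,[-0.0255,-0.0228,0],[0,0,0]],[1,[-0.0255,-0.0228,0],[0,0,0]],[1,[0,0,0],[0,0,1]],[1,[0,0,0],[0,0,1]],[1,[0,0,0],[0,0,1]],[1,[0,0,0],[0,0,1]],[1,[0,0,0],[0,0,1]],[1,[0,0,0],[0,0,1]],[1,[0,0,0],[0,0,1]]])

```text
time_s: 2.6
eef_pos: [535.9, -237.9, 230.8]
ee_rot: [-0.0, 0.547, 0.837, 0.0]
force: [0.1, 0.1, 0.3]
grip_width: -0.002
grip_force: 0.0
```

Call:
servo_tool(commands=[[1,[0,0,0],[0,0,1]],[1,[0,0,0],[0,0,1]],[1,[0,0,0],[0,0,1]],[1,[0,0,0],[0,0,1]],[1,[0,0,0],[0,0,1]],[1,[0,0,0],[0,0,1]],[1,[0,0,0],[0,0,1]],[1,[0,0,0],[0,0,1]],[1,[0,0,0],[0,0,1]],[1,[0,0,0],[0,0,1]]])

```text
time_s: 3.43
eef_pos: [535.9, -237.9, 230.9]
ee_rot: [-0.0, 0.892, 0.452, -0.0]
force: [0.8, 0.3, 0.2]
grip_width: 0.001
grip_force: 0.0
```

Call:
servo_tool(commands=[[1,[0,0,0],[0,0,1]],[1,[0,0,0],[0,0,1]],[1,[0,0,0],[0,0,1]],[1,[0,0,0],[0,0,1]],[1,[0,0,0],[0,0,1]],[1,[0,0,0],[0,0,0.2]],[1,[0,0,0],[0,0,0]],[1,[0,0,0],[0,0,0]]])

```text
time_s: 4.1
eef_pos: [536.0, -237.9, 231.1]
ee_rot: [-0.0, 0.98, 0.199, -0.0]
force: [-0.1, 0.3, -0.6]
grip_width: 0.003
grip_force: 0.0
```

```bash
cat >> h.py <<'E'
from scipy.spatial.transform import Rotation as Ro
def pose():
    s=sense(); w,x,y,z=s["ee_rot"]; return np.array(s["eef_pos"]),Ro.from_quat([x,y,z,w]).as_matrix(),s
def yawx(R): return np.degrees(np.arctan2(R[1,0],R[0,0]))
def wcloud():
    p,R,s=pose(); c=capture("wrist"); z=np.array(c["z_map"],float); v,u=np.mgrid[:400,:640]
    T=np.array(c["T_tool_cam"]); P=np.stack([(u-c["cx"])/c["fx"]*z,(v-c["cy"])/c["fy"]*z,z],-1)
    W=(P@T[:3,:3].T+T[:3,3])@R.T+p; W[z<=0]=np.nan
    return c,W
def rect(S,n):
    r=cv2.minAreaRect(S[:,:2].astype(np.float32)); print(n,len(S),np.median(S,0).round(1),[np.round(x,1) for x in r])
E
python3 - <<'E'
from h import *
p,R,s=pose(); print(p,yawx(R),R[:,2],s["time_s"],s["force"],s["grip_width"],s["joints"])
c,W=wcloud(); save(c,"w1.png"); import pickle; pickle.dump((c,W),open("w1.pkl","wb"))
print(c["T_tool_cam"])
S=W.reshape(-1,3); S=S[np.linalg.norm(S[:,:2]-[521,-282],axis=1)<75]
rect(S[(S[:,2]>32)&(S[:,2]<40)],"mod"); rect(S[(S[:,2]>54)&(S[:,2]<72)],"relay")
E
```

```text
[ 536.02130012 -237.92316009  231.10220617] 22.96431764114028 [-3.29403508e-04  2.40626827e-04 -9.99999917e-01] 4.1 [-0.11439789  0.28501044 -0.64133022] 0.0026375881806969073 [-6.17380534e-01  4.50154581e-01  1.30204890e+00  5.60603088e-06
  1.38979707e+00  5.52611866e-01]
[[-4.68614411e-04 -9.54323130e-01 -2.98776075e-01  7.68133299e+01]
 [ 9.99999889e-01 -4.33839612e-04 -1.82716045e-04 -7.00221536e-01]
 [ 4.47492520e-05 -2.98776128e-01  9.54323228e-01 -1.42002604e+02]
 [ 0.00000000e+00  0.00000000e+00  0.00000000e+00  1.00000000e+00]]
mod 4123 [ 516.2 -283.    35.8] [array([ 519.9, -281.7]), array([110.1,  56. ]), np.float64(22.7)]
relay 645 [ 548.5 -269.5   61.2] [array([ 547.8, -269.9]), array([23.7, 26. ]), np.float64(23.0)]
```

View pics/w1.png

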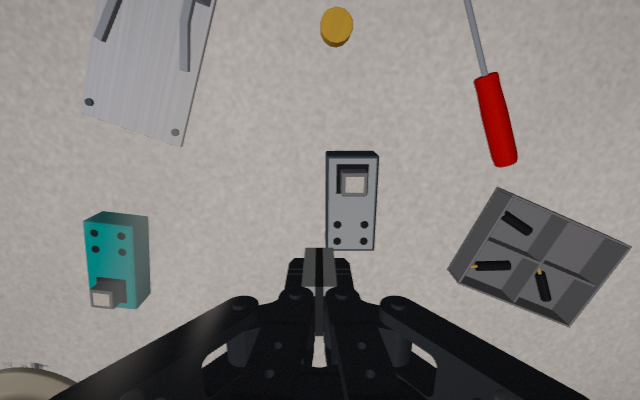

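The wrist view shows the module at (352,200) with its relay at (354,183), aligned with the tool and clear of the tray. I'll move over the relay and descend.

Call:
servo_tool(commands=[[1,[0,0.0114,0],[0,0,0]],[1,[0,0.0114,0],[0,0,0]],[1,[-0.0014,0.0114,0],[0,0,0]],[1,[0,0,0.03],[0,0,0]],[1,[0,0,0.03],[0,0,0]],[1,[0,0,0.03],[0,0,0]],[1,[0,0,0.03],[0,0,0]],[1,[0,0,0.02],[0,0,0]],[1,[0,0,0.01],[0,0,0]],[1,[0,0,0],[0,0,0]]])

```text
time_s: 4.98
eef_pos: [547.3, -269.5, 79.3]
ee_rot: [-0.001, 0.98, 0.198, -0.001]
force: [0.6, 0.5, -0.7]
grip_width: -0.0
grip_force: 0.0
```

Call:
servo_tool(commands=[[1,[0,0,0.004],[0,0,0]],[1,[0,0,0.003],[0,0,0]],[1,[0,0,0.003],[0,0,0]],[1,[0,0,0.001],[0,0,0]],[1,[0,0,0],[0,0,0]]])

```text
time_s: 5.4
eef_pos: [548.1, -270.1, 70.6]
ee_rot: [0.0, 0.98, 0.198, 0.0]
force: [-0.1, -0.3, 0.7]
grip_width: 0.0
grip_force: 0.0
```

Call:
servo_tool(commands=[[1,[0,0,0.001],[0,0,0]],[1,[0,0,0.001],[0,0,0]],[1,[0,0,0.001],[0,0,0]],[1,[0,0,0.001],[0,0,0]],[1,[0,0,0.001],[0,0,0]],[1,[0,0,0.001],[0,0,0]],[1,[0,0,0.001],[0,0,0]],[1,[0,0,0],[0,0,0]]])

```text
time_s: 6.07
eef_pos: [548.0, -270.0, 63.0]
ee_rot: [-0.0, 0.98, 0.198, -0.0]
force: [0.3, 0.4, 0.2]
grip_width: -0.001
grip_force: 0.0
```

Call:
servo_tool(commands=[[1,[0,0,0.0005],[0,0,0]],[1,[0,0,0.0005],[0,0,0]],[1,[0,0,0.0005],[0,0,0]],[1,[0,0,0.0005],[0,0,0]]])

```text
time_s: 6.4
eef_pos: [548.1, -270.1, 61.9]
ee_rot: [0.0, 0.98, 0.198, 0.0]
force: [-1.9, 2.0, 8.3]
grip_width: -0.002
grip_force: 3.9
```

Call:
servo_tool(commands=[[1,[0,0,0.0005],[0,0,0]],[1,[0,0,0.0005],[0,0,0]],[1,[0,0,0.0005],[0,0,0]],[1,[0,0,0.0005],[0,0,0]]])

```text
time_s: 6.73
eef_pos: [548.1, -270.1, 60.3]
ee_rot: [0.0, 0.98, 0.198, 0.0]
force: [-3.6, 1.1, 7.7]
grip_width: 0.0
grip_force: 3.9
```

Call:
servo_tool(commands=[[1,[0,0,0.0005],[0,0,0]],[1,[0,0,0.0005],[0,0,0]],[1,[0,0,0.0005],[0,0,0]],[1,[0,0,0.0005],[0,0,0]],[1,[0,0,0.0005],[0,0,0]]])

```text
time_s: 7.15
eef_pos: [548.1, -270.1, 57.8]
ee_rot: [0.0, 0.98, 0.198, 0.0]
force: [-2.6, 2.5, 6.5]
grip_width: 0.0
grip_force: 3.9
```

Call:
servo_tool(commands=[[1,[0,0,0.0004],[0,0,0]],[1,[0,0,0.0004],[0,0,0]]])

```text
time_s: 7.32
eef_pos: [548.1, -270.1, 57.0]
ee_rot: [0.0, 0.98, 0.198, 0.0]
force: [-2.7, 1.9, 8.4]
grip_width: -0.0
grip_force: 3.9
```

Call:
servo_tool(commands=[[1,[0,0,0.0003],[0,0,0]],[1,[0,0,0.0003],[0,0,0]]])

```text
time_s: 7.48
eef_pos: [548.1, -270.1, 56.4]
ee_rot: [0.0, 0.98, 0.198, 0.0]
force: [-3.4, 1.5, 8.2]
grip_width: 0.001
grip_force: 3.9
```

Call:
servo_tool(commands=[[1,[0,0,0.0002],[0,0,0]],[1,[0,0,0.0001],[0,0,0]]])

```text
time_s: 7.65
eef_pos: [548.1, -270.1, 56.1]
ee_rot: [0.0, 0.98, 0.198, 0.0]
force: [-2.0, 2.4, 7.7]
grip_width: 0.001
grip_force: 4.3
```

Call:
servo_tool(commands=[[1,[0,0,0.0001],[0,0,0]],[1,[0,0,0.0001],[0,0,0]]])

```text
time_s: 7.82
eef_pos: [548.2, -270.1, 56.1]
ee_rot: [0.0, 0.98, 0.198, 0.0]
force: [-3.1, 2.2, 10.3]
grip_width: 0.001
grip_force: 5.0
```

Call:
servo_tool(commands=[[1,[0,0,0.0001],[0,0,0]],[1,[0,0,0.0001],[0,0,0]],[1,[0,0,0],[0,0,0]]])

```text
time_s: 8.07
eef_pos: [548.1, -270.1, 56.0]
ee_rot: [0.0, 0.98, 0.198, 0.0]
force: [-4.3, 2.4, 10.8]
grip_width: 0.002
grip_force: 5.4
```

The relay is home: the top is at z 56.0 and the force rose above the sliding friction. I'll retreat, check it, and line up the grasp.

Call:
servo_tool(commands=[[1,[0,0,-0.002],[0,0,0]],[1,[0,0,-0.01],[0,0,0]],[-1,[0,0,-0.025],[0,0,0]],[-1,[0,0,-0.03],[0,0,0]],[-1,[-0.02,0,-0.03],[0,0,0]],[-1,[-0.02,0,-0.03],[0,0,0]],[-1,[-0.01,0,-0.023],[0,0,0]],[-1,[0,0,0],[0,0,0]],[-1,[0,0,0],[0,0,0]]])

```text
time_s: 8.82
eef_pos: [502.0, -289.9, 206.3]
ee_rot: [0.001, 0.98, 0.197, 0.001]
force: [-0.8, 1.5, -0.2]
grip_width: 0.975
grip_force: 0.0
```

Run:
```python
from h import *
import rig
print([ (k,getattr(rig,k)) for k in dir(rig) if 'grip' in k.lower() or 'depth' in k.lower()])
p,R,s=pose(); print(p,yawx(R),s["force"])
c,W=wcloud()
S=W.reshape(-1,3); S=S[np.linalg.norm(S[:,:2]-[520,-282],axis=1)<75]
rect(S[(S[:,2]>32)&(S[:,2]<40)],"mod"); Q=S[(S[:,2]>50)&(S[:,2]<72)]; rect(Q,"relay"); print(np.percentile(Q[:,2],[10,50,90]))
save(c,"w2.png")
```

```text
[('grip_depth', 18.700000000000003)]
[ 502.02014093 -289.89312328  206.32200702] 22.76059319043536 [-0.79133367  1.48244572 -0.24037154]
mod 5570 [ 517.6 -283.5   35.9] [array([ 519.9, -281.8]), array([109.6,  56. ]), np.float64(22.9)]
relay 790 [ 547.9 -270.    55.5] [array([ 547.6, -270.2]), array([22.9, 26.1]), np.float64(22.6)]
[54.38056137 55.46299601 56.40506088]
```

View pics/w2.png

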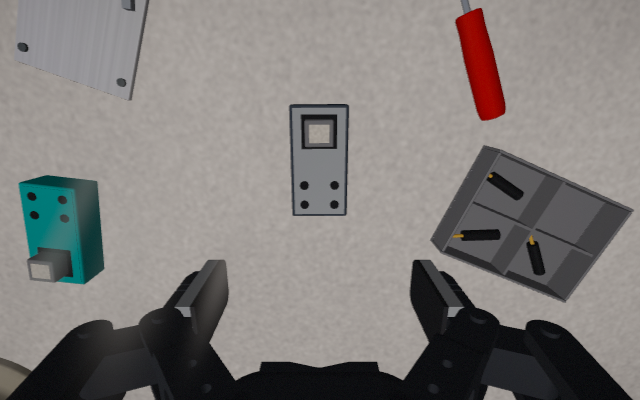

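The relay top now measures about 55.5–56, so it is home. The module hasn't shifted and sits centred between the open fingers at (319,160). I'll descend and grip.

Call:
servo_tool(commands=[[-1,[0,0,0.03],[0,0,0]],[-1,[0,0,0.03],[0,0,0]],[-1,[0,0,0.03],[0,0,0]],[-1,[0,0,0.03],[0,0,0]],[-1,[0,0,0.03],[0,0,0]],[-1,[0,0,0.025],[0,0,0]],[-1,[0,0,0.015],[0,0,0]],[-1,[0,0,0.008],[0,0,0]],[-1,[0,0,0.004],[0,0,0]],[-1,[0,0,0],[0,0,0]]])

```text
time_s: 9.7
eef_pos: [501.8, -289.0, 2.0]
ee_rot: [-0.001, 0.98, 0.198, -0.0]
force: [-0.1, -0.3, 0.1]
grip_width: 1.001
grip_force: 0.0
```

Call:
servo_tool(commands=[[0.2,[0,0,0],[0,0,0]],[0.3,[0,0,0],[0,0,0]],[0.5,[0,0,0],[0,0,0]],[1,[0,0,0],[0,0,0]],[1,[0,0,0],[0,0,0]],[1,[0,0,0],[0,0,0]]], squeeze=40)

```text
time_s: 10.2
eef_pos: [502.5, -289.9, 3.9]
ee_rot: [0.001, 0.98, 0.198, 0.001]
force: [0.4, -0.2, 6.1]
grip_width: 0.644
grip_force: 43.5
```

Call:
servo_tool(commands=[[1,[0,0,-0.005],[0,0,0]],[1,[0,0,-0.015],[0,0,0]],[1,[0,0,-0.02],[0,0,0]],[1,[0,0,-0.02],[0,0,0]],[1,[0,0,-0.02],[0,0,0]],[1,[0,0,-0.02],[0,0,0]],[1,[0,0,0],[0,0,0]]])

```text
time_s: 10.78
eef_pos: [503.2, -290.4, 106.5]
ee_rot: [0.002, 0.98, 0.198, 0.002]
force: [1.1, -0.1, -2.2]
grip_width: 0.646
grip_force: 43.5
```

Call:
servo_tool(commands=[[1,[0.014,-0.0228,0],[0,0,0]],[1,[0.014,-0.0228,0],[0,0,0]],[1,[0.014,-0.0228,0],[0,0,0]],[1,[0.014,-0.0228,0],[0,0,0]],[1,[0.014,-0.0228,0],[0,0,0]],[1,[0.014,-0.0228,0],[0,0,0]],[1,[0.014,-0.0228,0],[0,0,0]],[1,[0.014,-0.0228,0],[0,0,0]],[1,[0.014,-0.0228,0],[0,0,0]],[1,[0.014,-0.0228,0],[0,0,0]]])

```text
time_s: 11.62
eef_pos: [542.0, -23.5, 101.5]
ee_rot: [-0.0, 0.98, 0.198, -0.001]
force: [0.1, -0.0, -3.1]
grip_width: 0.65
grip_force: 43.6
```

Call:
servo_tool(commands=[[1,[0,0,0],[0,0,0.8]],[1,[0,0,0],[0,0,0.8]],[1,[0,0,0],[0,0,0.8]],[1,[0,0,0],[0,0,0.88]],[1,[0,0,0],[0,0,0]],[1,[0,0,0],[0,0,0]]])

```text
time_s: 12.12
eef_pos: [542.1, -24.9, 101.8]
ee_rot: [-0.0, 1.0, 0.029, -0.001]
force: [0.5, -0.3, -3.3]
grip_width: 0.649
grip_force: 43.7
```

Run:
```python
from h import *
p,R,s=pose(); print(p,yawx(R),R[:,2],s["force"],s["grip_width"])
c,W=wcloud(); save(c,"w3.png")
S=W.reshape(-1,3); S=S[(np.abs(S[:,0]-680)<60)&(np.abs(S[:,1]+18)<70)]
rect(S[(S[:,2]>68)&(S[:,2]<82)],"bar"); rect(S[(S[:,2]>28)&(S[:,2]<45)&(S[:,0]>690)],"stop")
c=capture("top"); W=cloud(c); S=W.reshape(-1,3); S=S[(np.abs(S[:,1]+18)<70)&(S[:,0]>640)&(S[:,0]<740)]
rect(S[(S[:,2]>68)&(S[:,2]<82)],"bar")
```

```text
[542.14674857 -24.86825822 101.76623186] 3.2737542546655645 [-1.49416759e-03  3.82525930e-04 -9.99998811e-01] [ 0.48404441 -0.34277655 -3.27453867] 0.6485899989526833
bar 9053 [650.7 -18.4  75.4] [array([651.1, -18.6]), array([ 16.5, 106.5]), np.float64(2.9)]
stop 0 [nan nan nan] [array([0., 0.]), array([0., 0.]), np.float64(0.0)]
bar 325 [651.8 -18.6  76.1] [array([652.4, -19.7]), array([ 16.7, 104.8]), np.float64(2.9)]
  return _methods._mean(a, axis=axis, dtype=dtype,
  ret = um.true_divide(
```

View pics/w3.png

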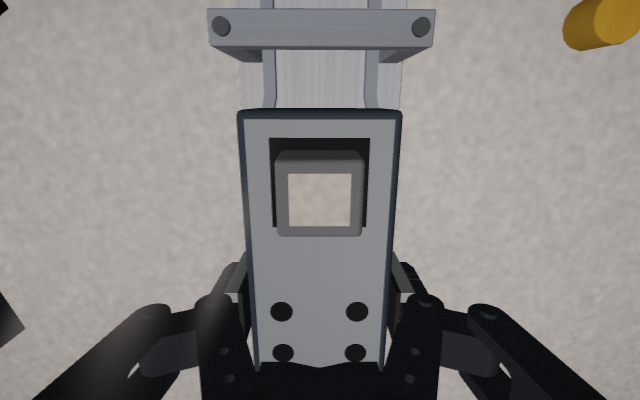

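The module is gripped square and in line with the lane, and the bar is clear ahead at (320,27). I'll lower it to the plate.

Call:
servo_tool(commands=[[1,[0,0,0.02],[0,0,0]],[1,[0,0,0.02],[0,0,0]],[1,[0,0,0.02],[0,0,0]],[1,[0,0,0.014],[0,0,0]],[1,[0,0,0.008],[0,0,0]],[1,[0,0,0.004],[0,0,0]],[1,[0,0,0.002],[0,0,0]],[1,[0,0,0],[0,0,0]],[1,[0,0,0],[0,0,0]]])

```text
time_s: 12.97
eef_pos: [543.1, -25.1, 15.4]
ee_rot: [0.0, 1.0, 0.027, 0.001]
force: [0.3, 0.2, -2.7]
grip_width: 0.648
grip_force: 43.7
```

Call:
servo_tool(commands=[[1,[0,0,0.001],[0,0,0]],[1,[0,0,0.001],[0,0,0]],[1,[0,0,0.0005],[0,0,0]],[1,[0,0,0],[0,0,0]]])

```text
time_s: 13.3
eef_pos: [542.6, -25.0, 12.2]
ee_rot: [0.0, 1.0, 0.027, 0.0]
force: [0.2, 0.5, -3.0]
grip_width: 0.645
grip_force: 43.7
```

Call:
servo_tool(commands=[[1,[0,0,0.0008],[0,0,0]],[1,[0,0,0.0006],[0,0,0]],[1,[0,0,0.0004],[0,0,0]],[1,[0,0,0],[0,0,0]]])

```text
time_s: 13.63
eef_pos: [542.6, -25.0, 10.3]
ee_rot: [-0.0, 1.0, 0.027, -0.0]
force: [-0.3, 0.6, -2.7]
grip_width: 0.652
grip_force: 43.7
```

Call:
servo_tool(commands=[[1,[0,0,0.0003],[0,0,0]],[1,[0,0,0.0003],[0,0,0]],[1,[0,0,0],[0,0,0]]])

```text
time_s: 13.88
eef_pos: [542.7, -25.0, 10.0]
ee_rot: [0.0, 1.0, 0.027, 0.0]
force: [-0.5, 0.5, -1.6]
grip_width: 0.65
grip_force: 43.9
```

Call:
servo_tool(commands=[[0,[0,0,0],[0,0,0]],[-0.6,[0,0,0],[0,0,0]],[-1,[0,0,0],[0,0,0]],[-1,[0,0,0],[0,0,0]],[-1,[0,0,-0.02],[0,0,0]],[-1,[0,0,-0.03],[0,0,0]],[-1,[0,0,-0.03],[0,0,0]],[-1,[0,0,-0.03],[0,0,0]],[1,[-0.02,0,-0.02],[0,0,0]],[1,[-0.02,0,0],[0,0,0]]])

```text
time_s: 14.72
eef_pos: [504.3, -27.6, 143.8]
ee_rot: [0.001, 1.0, 0.028, 0.004]
force: [1.0, -0.0, 0.7]
grip_width: 0.743
grip_force: 0.0
```

Call:
servo_tool(commands=[[1,[-0.02,0,0],[0,0,0]],[1,[0,0,0],[0,0,0]],[1,[0,0,0],[0,0,0]],[1,[0,0,0],[0,0,0]]])

```text
time_s: 15.05
eef_pos: [483.4, -28.4, 140.0]
ee_rot: [0.0, 1.0, 0.027, 0.0]
force: [0.1, -0.2, -0.5]
grip_width: 0.143
grip_force: 0.0
```

Run:
```python
from h import *
p,R,s=pose(); print(p,yawx(R),R[:,2],s["force"],s["grip_width"])
c,W=wcloud(); save(c,"w4.png")
S=W.reshape(-1,3); print(); B=S[(np.abs(S[:,0]-680)<60)&(np.abs(S[:,1]+18)<70)]
rect(B[(B[:,2]>68)&(B[:,2]<82)],"bar")
M=S[(np.abs(S[:,0]-562)<72)&(np.abs(S[:,1]+24)<45)]
rect(M[(M[:,2]>38)&(M[:,2]<46)],"mod"); Q=M[(M[:,2]>57)&(M[:,2]<75)]; rect(Q,"relay")
```

```text
[483.38768107 -28.36732069 140.0363135 ] 3.1138868332280825 [ 9.96783649e-04 -2.33363786e-04 -9.99999476e-01] [ 0.05905485 -0.17136263 -0.45052729] 0.14277204230005905

bar 0 [nan nan nan] [array([0., 0.]), array([0., 0.]), np.float64(0.0)]
mod 10997 [559.3 -23.4  41.9] [array([561.3, -23. ]), array([109.6,  56.1]), np.float64(3.1)]
relay 1760 [591.4 -21.5  61.5] [array([591.2, -21.5]), array([24.1, 25.9]), np.float64(2.2)]
  return _methods._mean(a, axis=axis, dtype=dtype,
  ret = um.true_divide(
```

View pics/w4.png

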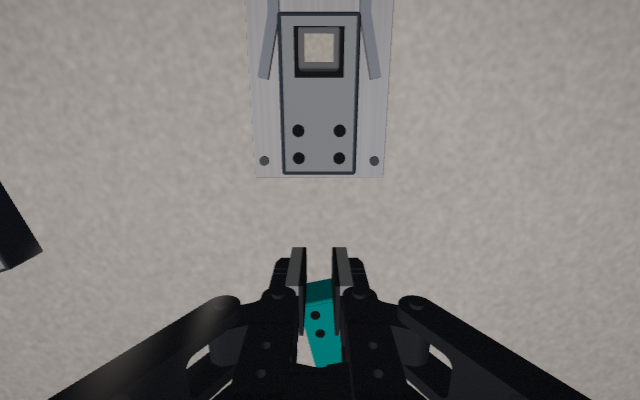

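The module is flat on the plate and aligned with the lane, with its trailing edge at row 173. The fingers are just behind it on the centreline. I'll descend behind it and push.

Call:
servo_tool(commands=[[1,[0,-0.001,0.025],[0,0,0]],[1,[0,0,0.03],[0,0,0]],[1,[0,0,0.03],[0,0,0]],[1,[0,0,0.02],[0,0,0]],[1,[0,0,0.012],[0,0,0]],[1,[0,0,0.005],[0,0,0]],[1,[0,0,0],[0,0,0]],[1,[0,0,0],[0,0,0]]])

```text
time_s: 15.77
eef_pos: [483.3, -27.3, 18.2]
ee_rot: [0.0, 1.0, 0.027, 0.0]
force: [1.1, 0.6, 0.9]
grip_width: -0.0
grip_force: 0.0
```

Call:
servo_tool(commands=[[1,[0.003,0,0],[0,0,0]],[1,[0.003,0,0],[0,0,0]],[1,[0.002,0,0],[0,0,0]],[1,[0.002,0,0],[0,0,0]],[1,[0.002,0,0],[0,0,0]],[1,[0.002,0,0],[0,0,0]],[1,[0.002,0,0],[0,0,0]]])

```text
time_s: 16.35
eef_pos: [498.6, -26.3, 17.8]
ee_rot: [-0.0, 1.0, 0.027, -0.0]
force: [-1.9, -0.2, 1.0]
grip_width: -0.003
grip_force: 0.8
```

Call:
servo_tool(commands=[[1,[0.003,0,0],[0,0,0]],[1,[0.003,0,0],[0,0,0]],[1,[0.003,0,0],[0,0,0]],[1,[0.003,0,0],[0,0,0]],[1,[0.003,0,0],[0,0,0]],[1,[0.003,0,0],[0,0,0]],[1,[0.003,0,0],[0,0,0]],[1,[0.003,0,0],[0,0,0]]])

```text
time_s: 17.02
eef_pos: [522.9, -25.0, 17.8]
ee_rot: [0.0, 1.0, 0.027, -0.0]
force: [-1.1, -0.9, 1.4]
grip_width: -0.001
grip_force: 0.7
```

Call:
servo_tool(commands=[[1,[0.003,0,0],[0,0,0]],[1,[0.003,0,0],[0,0,0]],[1,[0.003,0,0],[0,0,0]],[1,[0.003,0,0],[0,0,0]],[1,[0.003,0,0],[0,0,0]],[1,[0.003,0,0],[0,0,0]]])

```text
time_s: 17.52
eef_pos: [540.9, -24.1, 17.8]
ee_rot: [-0.0, 1.0, 0.027, -0.0]
force: [-1.7, -0.5, 0.7]
grip_width: -0.004
grip_force: 0.7
```

Call:
servo_tool(commands=[[1,[0.003,0,0],[0,0,0]],[1,[0.003,0,0],[0,0,0]],[1,[0.003,0,0],[0,0,0]],[1,[0.003,0,0],[0,0,0]],[1,[0.003,0,0],[0,0,0]],[1,[0.003,0,0],[0,0,0]]])

```text
time_s: 18.02
eef_pos: [558.8, -23.1, 17.8]
ee_rot: [0.0, 1.0, 0.027, -0.0]
force: [-1.2, -0.4, 0.7]
grip_width: 0.002
grip_force: 0.7
```

Call:
servo_tool(commands=[[1,[0.003,0,0],[0,0,0]],[1,[0.003,0,0],[0,0,0]],[1,[0.003,0,0],[0,0,0]],[1,[0.003,0,0],[0,0,0]],[1,[0.002,0,0],[0,0,0]],[1,[0.001,0,0],[0,0,0]]])

```text
time_s: 18.52
eef_pos: [573.8, -22.3, 17.8]
ee_rot: [0.0, 1.0, 0.027, 0.0]
force: [-2.2, -0.4, 1.0]
grip_width: 0.004
grip_force: 0.8
```

Call:
servo_tool(commands=[[1,[0.001,0,0],[0,0,0]],[1,[0.001,0,0],[0,0,0]],[1,[0.001,0,0],[0,0,0]],[1,[0.0006,0,0],[0,0,0]],[1,[0.0005,0,0],[0,0,0]]])

```text
time_s: 18.93
eef_pos: [577.7, -22.0, 17.8]
ee_rot: [-0.0, 1.0, 0.027, -0.0]
force: [-0.7, 0.3, 0.9]
grip_width: 0.002
grip_force: 0.7
```

Call:
servo_tool(commands=[[1,[0.0005,0,0],[0,0,0]],[1,[0.0005,0,0],[0,0,0]],[1,[0.0005,0,0],[0,0,0]],[1,[0.0005,0,0],[0,0,0]]])

```text
time_s: 19.27
eef_pos: [579.7, -21.9, 17.8]
ee_rot: [-0.0, 1.0, 0.027, -0.0]
force: [-1.5, 0.6, -0.2]
grip_width: -0.003
grip_force: 0.7
```

Call:
servo_tool(commands=[[1,[0.0005,0,0],[0,0,0]],[1,[0.0005,0,0],[0,0,0]],[1,[0.0005,0,0],[0,0,0]],[1,[0.0005,0,0],[0,0,0]]])

```text
time_s: 19.6
eef_pos: [581.6, -21.8, 17.8]
ee_rot: [-0.0, 1.0, 0.027, -0.0]
force: [-1.6, -0.7, 0.3]
grip_width: 0.002
grip_force: 0.7
```

Call:
servo_tool(commands=[[1,[0.0005,0,0],[0,0,0]],[1,[0.0005,0,0],[0,0,0]],[1,[0.0005,0,0],[0,0,0]]])

```text
time_s: 19.85
eef_pos: [583.2, -21.8, 17.8]
ee_rot: [0.0, 1.0, 0.027, -0.0]
force: [-2.0, -0.9, 0.5]
grip_width: 0.003
grip_force: 0.7
```

Call:
servo_tool(commands=[[1,[0.0004,0,0],[0,0,0]],[1,[0.0003,0,0],[0,0,0]]])

```text
time_s: 20.02
eef_pos: [583.9, -21.7, 17.8]
ee_rot: [0.0, 1.0, 0.027, 0.0]
force: [-1.7, -0.0, 0.9]
grip_width: -0.001
grip_force: 0.7
```

Call:
servo_tool(commands=[[1,[0.0003,0,0],[0,0,0]],[1,[0.0003,0,0],[0,0,0]]])

```text
time_s: 20.18
eef_pos: [584.4, -21.7, 17.8]
ee_rot: [-0.0, 1.0, 0.027, -0.0]
force: [-1.3, 0.4, 0.5]
grip_width: -0.001
grip_force: 0.7
```

Call:
servo_tool(commands=[[1,[0.0003,0,0],[0,0,0]],[1,[0.0003,0,0],[0,0,0]]])

```text
time_s: 20.35
eef_pos: [585.0, -21.6, 17.8]
ee_rot: [-0.0, 1.0, 0.027, -0.0]
force: [-1.1, -0.3, 0.2]
grip_width: 0.0
grip_force: 0.7
```

Call:
servo_tool(commands=[[1,[0.0003,0,0],[0,0,0]],[1,[0.0003,0,0],[0,0,0]]])

```text
time_s: 20.52
eef_pos: [585.1, -21.6, 17.8]
ee_rot: [-0.0, 1.0, 0.027, -0.001]
force: [-7.6, -0.5, 4.2]
grip_width: 0.002
grip_force: 3.3
```

Call:
servo_tool(commands=[[1,[0.0001,0,0],[0,0,0]],[1,[0,0,0],[0,0,0]]])

```text
time_s: 20.68
eef_pos: [585.1, -21.6, 17.8]
ee_rot: [-0.0, 1.0, 0.027, -0.001]
force: [-6.0, -0.8, 4.2]
grip_width: 0.001
grip_force: 2.9
```

Call:
servo_tool(commands=[[1,[0.0001,0,0],[0,0,0]],[1,[0,0,0],[0,0,0]]])

```text
time_s: 20.85
eef_pos: [585.1, -21.6, 17.8]
ee_rot: [-0.0, 1.0, 0.027, -0.001]
force: [-6.0, -1.1, 3.9]
grip_width: 0.002
grip_force: 3.2
```

Call:
servo_tool(commands=[[1,[0.0002,0,0],[0,0,0]],[1,[0,0,0],[0,0,0]]])

```text
time_s: 21.02
eef_pos: [585.1, -21.6, 17.8]
ee_rot: [-0.0, 1.0, 0.027, -0.001]
force: [-6.9, -0.4, 5.1]
grip_width: 0.001
grip_force: 3.8
```

Call:
servo_tool(commands=[[1,[0.0001,0,0],[0,0,0]],[1,[0,0,0],[0,0,0]],[1,[0,0,0],[0,0,0]]])

```text
time_s: 21.27
eef_pos: [585.1, -21.6, 17.8]
ee_rot: [-0.0, 1.0, 0.027, -0.001]
force: [-7.8, -1.1, 5.4]
grip_width: -0.001
grip_force: 4.1
```

Call:
servo_tool(commands=[[1,[0.0002,0,0],[0,0,0]],[1,[0.0001,0,0],[0,0,0]],[1,[0,0,0],[0,0,0]]])

```text
time_s: 21.52
eef_pos: [585.1, -21.6, 17.8]
ee_rot: [-0.0, 1.0, 0.027, -0.002]
force: [-10.2, -1.3, 6.7]
grip_width: 0.0
grip_force: 5.1
```

Call:
servo_tool(commands=[[1,[0,0,0],[0,0,0]],[1,[0,0,0],[0,0,0]],[1,[0,0,0],[0,0,0]],[1,[0,0,0],[0,0,0]],[1,[0,0,0],[0,0,0]],[1,[0,0,0],[0,0,0]],[1,[0,0,0],[0,0,0]],[1,[0,0,0],[0,0,0]],[1,[0,0,0],[0,0,0]],[1,[0,0,0],[0,0,0]]])

```text
time_s: 22.35
eef_pos: [585.1, -21.6, 17.8]
ee_rot: [-0.0, 1.0, 0.027, -0.002]
force: [-9.7, -1.2, 7.3]
grip_width: 0.0
grip_force: 5.0
```

The module has been held at about 10 N. I'll hold a moment longer, then back off straight and rise.

Call:
servo_tool(commands=[[1,[0,0,0],[0,0,0]],[1,[0,0,0],[0,0,0]],[1,[-0.0005,0,0],[0,0,0]],[1,[-0.001,0,0],[0,0,0]],[1,[-0.004,0,0],[0,0,0]],[1,[-0.01,0,0],[0,0,0]],[1,[-0.02,0,0],[0,0,0]],[1,[-0.02,0,0],[0,0,0]],[1,[0,0,-0.02],[0,0,0]],[1,[0,0,-0.03],[0,0,0]]])

```text
time_s: 23.18
eef_pos: [528.8, -24.3, 66.4]
ee_rot: [-0.001, 1.0, 0.027, -0.002]
force: [-1.3, -2.0, -0.8]
grip_width: -0.001
grip_force: 0.0
```

Call:
servo_tool(commands=[[1,[0,0,-0.03],[0,0,0]],[1,[0,0,-0.03],[0,0,0]],[1,[0,0,-0.03],[0,0,0]],[1,[0,0,-0.02],[0,0,0]],[1,[0,0,0],[0,0,0]],[1,[0,0,0],[0,0,0]]])

```text
time_s: 23.68
eef_pos: [531.3, -24.7, 178.5]
ee_rot: [0.0, 1.0, 0.027, 0.001]
force: [-0.1, 0.5, 0.3]
grip_width: -0.006
grip_force: 0.0
```

Run:
```python
from h import *
p,R,s=pose(); print(p,s["time_s"],s["force"])
c,W=wcloud(); save(c,"w5.png")
S=W.reshape(-1,3); B=S[(np.abs(S[:,0]-650)<120)&(np.abs(S[:,1]+18)<70)]
rect(B[(B[:,2]>68)&(B[:,2]<82)],"bar"); rect(B[(B[:,2]>38.5)&(B[:,2]<46)&(np.abs(B[:,1]+18)<32)],"mod"); rect(B[(B[:,2]>57)&(B[:,2]<67)&(B[:,0]>660)],"relay")
```

```text
[531.2894435  -24.65243095 178.45605556] 23.6833 [-0.10234669  0.5476337   0.34724427]
bar 4250 [650.6 -18.6  75.4] [array([651.1, -18.4]), array([ 16.4, 106. ]), np.float64(3.1)]
mod 5539 [628.1 -19.3  41.9] [array([639. , -18.6]), array([84.6, 56.1]), np.float64(3.0)]
relay 450 [672.  -17.1  61.2] [array([672.2, -17.1]), array([ 7.2, 25.7]), np.float64(3.1)]
```

View pics/w5.png

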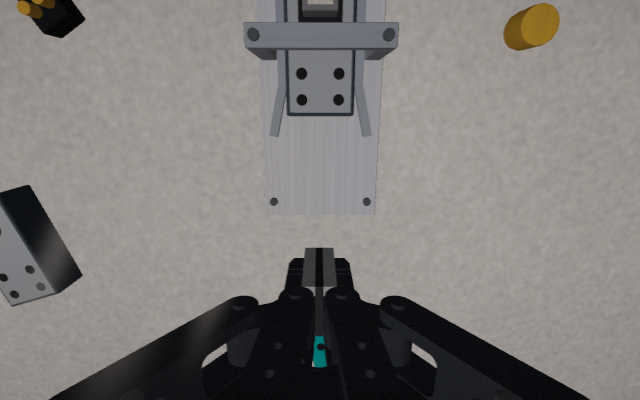

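The module's trailing edge is at row 113, square in the lane. Its centre works out within about 1 mm of the bar's middle, with yaw 3.0° against 3.1°. The relay is beyond the bar at the home height.

```bash
python3 -c "
from rig import *
print(finish_job())"
```

```text
the job is handed in; nothing more can be done
None
```

I pressed the relay home, slid the module under the bar, held it against the back stop at about 10 N for over a second, and handed the job in at about 24 s; no verdict was returned.

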